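# Refit the filter cover and lock its quarter-turn stud

### The job

Put the aluminium cover back into the recess on top of the blue filter box, resting flat and fully home, then push its sprung red quarter-turn stud straight in, turn it clockwise until it locks, and let go. Push gently: feel for the bottom of the socket, ease back a little before turning, and never force the stud or the cover hard against the box. Leave the bowl, the black ring case and the charcoal block where they are.

Things in the scene. Friction and masses are not known exactly. Their poses are not given: they have to be found in the camera images.
- filter_box: blue filter box, fixed, 120 x 150 x 58 mm (x, y, z), red switch and louvres in front, black hose stub behind; origin at the centre of its underside on the worktop. In its recess floor is a 42 mm square opening, in it a steel socket plate with a slot along x, 32 x 13 mm (16 mm wide in the middle); its bottom is a rubber pad with 2 mm ribs, 12 mm apart, along x
- seat (a point): centre of the recess floor, 52 mm above the worktop; axes as the box. Recess 88 x 114 mm (x, y), rim 6 mm high, sloped, 2 mm play round the cover. The socket's depth below differs from box to box and no reading gives it: its lip's underside lies 13 to 23 mm below this floor, its bottom 9.5 mm below the lip's underside, whatever the depth; all coaxial with this point
- cover: loose aluminium cover 84 x 110 x 5 mm (x, y, z), 0.23 to 0.36 kg with its stud; origin at the centre of its underside, z up. It lies on two pale soldering bricks (fixed, 22 mm high, 60 mm gap between them along the cover's y), the stud's foot hanging in the gap. It fits the recess either way round (half-turn), long side to long side
- cover_foot (a point): centre of the cover's underside, axes as the cover. The stud's steel crossbar, 28 x 9 x 5 mm, lies below it along the red wing handle; with the stud out the crossbar's top is 8 mm and its underside 13 mm below this point
- wing (a point): centre of the stud's red wing handle: 40 mm long (its x), 11 mm thick (its y), 26 mm high (this point 14 mm above its lower edge), on a 10 mm shank through the cover's middle. With the stud out this point is 44 mm above the cover's underside. Grasp it across the thickness, fingertips 21 mm or more above the cover's top: it goes down up to 19.5 mm
- stud_turn (a joint): turn of the stud in the cover, rad: 0 = crossbar along the cover's x (fits the slot), growing clockwise seen from above, stop at 1.53; friction 0.04 N m keeps it where it is left. Locked at 1.45 (play about 0.15): there the crossbar, let go, springs up 3 mm into a notch under the socket's lip
- stud_press (a joint): how far the stud is in, m: 0 = out. A spring, damped, pushes it out with 3 N + 0.4 N per mm. With the cover home the crossbar clears the lip at 5 to 15 mm (socket's depth) and meets the bottom 4.5 mm deeper (firm rubber, 10 N per mm). In the last 2 mm ribs keep it from turning: ease back about 3 mm from the bottom to turn. Locked and let go it is 7.5 mm above bottom, at 2 to 12 mm
- bowl: loose grey steel bowl, 102 mm wide, 47 mm high, bystander; origin at the centre of its underside
- ring_case: loose black ring case, 55 x 55 x 40 mm, bystander; origin at the centre of its underside
- charcoal_block: loose black charcoal block, 45 x 70 x 26 mm, bystander; origin at the centre of its underside
Mind the look-alikes: they are no part of the job. What is meant by the cover is not orange or yellow, and is the larger of those in its own colour.

How it is judged:
By the outcome, as a careful person would: the job done as asked, in the order asked, and still so for the second after the job is handed in, with the robot touching nothing.
It also fails if it takes over 54 s, if anything falls off the work surface, if the arm or the gripper's body presses on something with over 40 N, if the wrist force passes 120 N, or if a joint passes its speed limit or range.

### The arm

A 6-joint arm with a two-finger parallel gripper is mounted at the origin on the work surface; the furniture and walls round the work are solid. World frame = base frame: x ahead of the robot, y to its left, z up, the work surface at z = 0. Lengths are in mm, angles in rad, forces in N, time in s.
With the tool pointing down it reaches from about 375 to 900 mm from the base axis. Payload 3.1 kg.
Tool frame: the origin (TCP) lies midway between the tips of the shut fingers; the grasp point (between the pads) lies 19 mm behind it; z points along the fingers, y is the line along which they close (so a half turn about z gives the same grasp; the last joint's range is limited). The gripper opens to 85 mm and grips with 20 to 120 N. Pads are 22 mm wide; open, the fingers measure 114 mm over their backs; the gripper's body (76 mm by 85 mm) begins 54 mm behind the grasp point. The pads swing forward as they close: fully open they stand 13 mm farther back than shut.
Start: joints at [1.167, 0.527, 1.433, -0, 1.181, -0.178], TCP at [139.889, 609.121, 231.31] pointing down, gripper open.
Joint ranges: [-3.08, 3.08], [-0.75, 2.2], [0.22, 2.44], [-1.43, 4.57], [0, 2.65], [-2.85, 2.85]. Speed limits (rad/s): [2.79, 2.79, 3.14, 3.14, 3.14, 3.14].

### API

Orientations are given as [roll, pitch, yaw] about the fixed x, y, z axes, in that order (R = Rz(yaw) Ry(pitch) Rx(roll)).
In Python, from plant import ctrl, optics gives the robot as it stands.
- The arm moves only by the tool arm_command, never from a script. Its argument "deltas" is a list of rows, each a list of 3 entries, a list of its own where there are three numbers: the finger opening in mm, from 0 to 85.4, then the shift along the tool's x, y, z in mm, then the turn, a rotation vector about the tool's x, y, z in degrees. A call has 1 to 5 rows; each row shifts and turns the commanded pose from where the row before left it, along the tool's axes as they then stand; what a row does not reach is not made up. A row lasts 1/12 s, in which the tool goes at most 41.7 mm and 7.16 degrees, less where a joint would pass 70% of its speed; a pose out of reach is approached as far as the arm can. A call is refused whole if a number of a shift passes 41.7 or a number of a turn 7.16, either way. A call with a gripper value outside its range is refused whole. The fingers move at their own pace and stop on an object; "squeeze" is the grip in N (left out, the last holds). Time passes only in rows, so rows that do not move let the fingers close. It gives the time, the measured TCP pose, the force, the opening and the grip force at its end, in the units of the state.
- ctrl.get_state(): the state, without advancing time (a new reading comes with each control period).
- optics.camera(name): name is "side" or "top"; returns (picture, depth): 400x640x3 uint8, red, green, blue; 400x640 float32, mm along the optical axis (not along the pixel's ray), 0 where there is no reading.
- optics.camera_info(name): a dict with "fx", "fy", "cx", "cy" (pixels), "R" (3x3) and "t" (3): a world point X has camera coordinates R X + t. Camera axes: x right, y down, z forward; pixel columns grow to the right and rows downward; lengths in mm; the calibration is good to about 2 mm. A picture is of the moment at which its call begins. camera_info takes no time and is no camera call.
- ctrl.finish_job(): hands the job in; it is judged then, once.
The state is a dict: "t": time; "q": joint angles; "dq": joint speeds; "effort": joint torques, N m; "ee_pos": TCP position; "orientation": TCP orientation; "ft_force": force on the tool from outside, world axes, zero at the start; "torque": the same for the moment, N m; "gripper_width": opening from 0.0 (shut) to 1.0 (fully open); "finger_force": force on a finger pad.
Only numpy, scipy, OpenCV 4.12 (cv2) and the standard library are available. Lean on these libraries where they do the work, as an engineer would, in place of code of your own. Each camera call takes 0.05 s, during which the arm holds its last target. There are 200 camera calls.

## Working session

There is one attempt and no reset: what is moved stays moved. The work goes in short steps, Python scripts to look and compute and a tool call to move; the robot and the scene stay as the last step left them, time stands still between calls to the robot, and variables do not carry over. Pictures are saved under pics/ and viewed, at most 10 in all, crops included, and the job is handed in when it is done.

Besides the shell and the picture viewer there is one more tool, called after "Emit:" by a JSON object that holds its "api" and its "payload". arm_command: Moves the arm, as the interface text tells. Its arguments: {"type":"object","properties":{"deltas":{"type":"array","items":{"type":"array"}},"squeeze":{"type":"number"}},"required":["deltas"]}

```bash
ls; mkdir -p pics; python3 - <<'E'
from plant import ctrl, optics
import cv2,numpy as np
for n in("side","top"):
    p,d=optics.camera(n); cv2.imwrite(f"pics/{n}0.png",p[:,:,::-1]); np.save(f"pics/{n}0.npy",d); 
    i=optics.camera_info(n);print(n,i)
print(ctrl.get_state())
E
```

```text
pics
side {'fx': 483.86306338767145, 'fy': 483.86306338767145, 'cx': 318.27176934115937, 'cy': 200.8865174182208, 'R': array([[ 0.99872394,  0.04769857, -0.01659332],
       [ 0.00866912, -0.48560857, -0.87413338],
       [-0.04975278,  0.87287408, -0.48540241]]), 't': array([-508.05080971,   30.62487155, 1600.36510921])}
top {'fx': 370.6802122410672, 'fy': 370.6802122410672, 'cx': 321.4212028268173, 'cy': 203.58476789182788, 'R': array([[-0.00636612, -0.99995973, -0.00632494],
       [-0.98943708,  0.00721491, -0.14478331],
       [ 0.14482312,  0.00533642, -0.98944317]]), 't': array([-61.96048519, 511.91027507, 899.27985386])}
{'t': 0.1, 'q': array([ 1.16652490e+00,  5.28402711e-01,  1.43376498e+00,  3.13956507e-06,
        1.18141939e+00, -1.78517259e-01]), 'dq': array([-0.00064162, -0.000732  , -0.00382945, -0.00086346,  0.00098658,
        0.00102324]), 'effort': array([-3.49610191e-04, -4.43306994e+01, -1.78585553e+01, -2.14800675e-04,
        3.93918759e-03,  3.10159749e-05]), 'ee_pos': array([139.62428794, 608.54333273, 230.41627447]), 'orientation': array([-3.13963043e+00, -3.57007803e-04,  2.91583694e+00]), 'ft_force': array([-0.23465367, -0.18487973, -0.43897915]), 'torque': array([0.02638336, 0.00101862, 0.01428651]), 'finger_force': 0.0, 'gripper_width': 1.0001315803705937}
```

View pics/top0.png

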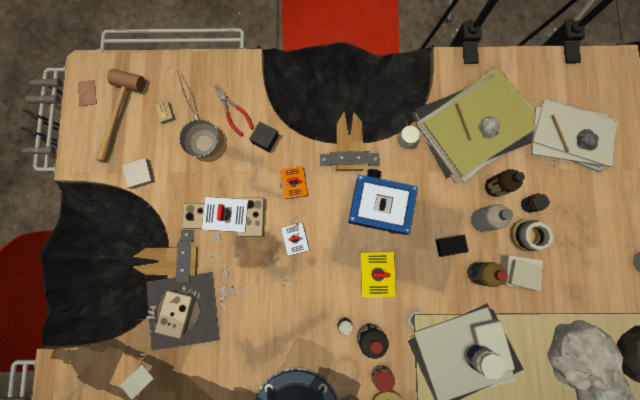

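View pics/side0.png

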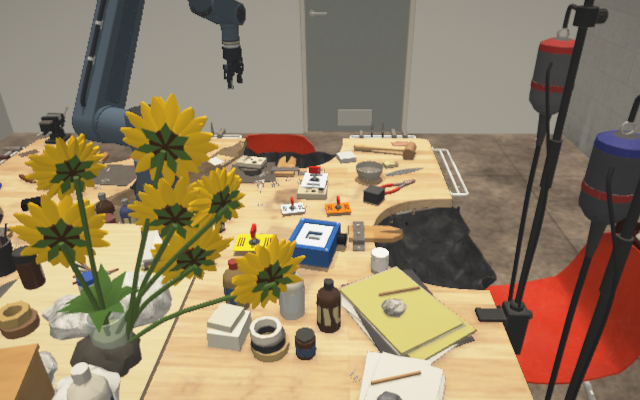

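The top view shows the large white/aluminium cover on its bricks at (226,214), and the blue box at (383,204). The small white, orange and yellow ones are look-alikes. The side view shows the cover at (315,183) and the box at (316,243).

```bash
cat > h.py <<'E'
import numpy as np,cv2
from plant import ctrl,optics
I={n:optics.camera_info(n) for n in("side","top")}
def ray(n,u,v,z):
    i=I[n];R=np.array(i["R"]);c=-R.T@i["t"]
    d=R.T@np.array([(u-i["cx"])/i["fx"],(v-i["cy"])/i["fy"],1]);return c+d*(z-c[2])/d[2]
def proj(n,X):
    i=I[n];p=i["R"]@np.array(X,float)+i["t"];return np.array([i["fx"]*p[0]/p[2]+i["cx"],i["fy"]*p[1]/p[2]+i["cy"]])
def world(n,d):
    i=I[n];v,u=np.mgrid[:400,:640];c=np.stack([(u-i["cx"])/i["fx"]*d,(v-i["cy"])/i["fy"]*d,d],-1);return (c-i["t"])@i["R"]
def fit(n,m,z):
    "min-area rect of mask cast on plane z: centre, size, angle of long side"
    k,l,s,_=cv2.connectedComponentsWithStats(m.astype(np.uint8));j=1+np.argmax(s[1:,4])
    c=max(cv2.findContours((l==j).astype(np.uint8),0,1)[0],key=len)[:,0]
    P=np.array([ray(n,u,v,z)[:2] for u,v in c],np.float32)
    (x,y),(w,h),a=cv2.minAreaRect(P);
    if h>w:w,h,a=h,w,a+90
    return s[j,4],np.round([x,y,w,h,(a+90)%180-90],1)
def box(m,u0,v0,u1,v1):
    o=np.zeros_like(m);o[v0:v1,u0:u1]=m[v0:v1,u0:u1];return o
def masks(p):
    h=cv2.cvtColor(p,cv2.COLOR_RGB2HSV).astype(int);H,S,V=h[...,0],h[...,1],h[...,2]
    return dict(blue=(H>95)&(H<125)&(S>130)&(V>50),red=((H<7)|(H>172))&(S>150)&(V>70),white=(S<50)&(V>165))
E
python3 - <<'E'
from h import *
p=cv2.imread("pics/top0.png")[:,:,::-1];d=np.load("pics/top0.npy");W=world("top",d)
m=masks(p)
B=(180,185,270,245)
for k,b,z in(("blue",(340,165,425,245),58),("white",(365,180,405,230),52),("red",B,78),("red",B,53),("white",B,27)):
    mm=box(m[k],*b);
    if k=="white":mm=mm|box(m["red"],*b); mm=cv2.morphologyEx(mm.astype(np.uint8),3,np.ones((7,7)))>0
    print(k,z,*fit("top",mm,z), "z pct",np.percentile(W[mm][:,2],[2,10,50,90,98]).round(1))
for b in((200,195,250,235),):
    print(np.round(W[214,175:275:6]).astype(int).tolist())
a=cv2.resize(p[180:250,175:275],None,fx=7,fy=7,interpolation=2);b=cv2.resize(p[170:240,340:425],None,fx=7,fy=7,interpolation=2)
a=cv2.resize(a,(395,276));b=cv2.resize(b,(395,325))
o=np.zeros((600,800,3),np.uint8)
o[:276,:395]=a;o[:325,400:795]=b
s=cv2.imread("pics/side0.png")[:,:,::-1]
o[330:590,:395]=cv2.resize(s[160:200,285:345],(395,260),interpolation=2);o[330:590,400:795]=cv2.resize(s[212:272,280:370],(395,260),interpolation=2)
cv2.imwrite("pics/crop.png",o[:,:,::-1])
E
```

```text
blue 58 1155 [ 507.4 -217.6  148.9  123.9   77.4] z pct [41.6 54.9 57.5 59.6 60.8]
white 52 1387 [ 508.6 -220.   109.8   86.9   78. ] z pct [23.6 39.1 51.  53.4 54.6]
red 78 72 [486.8 178.9  34.2  12.4  -2.9] z pct [67.  71.  76.8 78.5 79.9]
red 53 72 [489.9 186.   35.2  12.8  -2.9] z pct [67.  71.  76.8 78.5 79.9]
white 27 1350 [474.1 183.  111.5 110.   -3.7] z pct [ 2.2 24.2 26.8 30.1 77.5]
[[492, 319, 0], [492, 304, -2], [489, 279, 23], [489, 264, 21], [489, 249, 20], [488, 231, 28], [488, 217, 26], [482, 186, 78], [484, 177, 60], [488, 170, 27], [488, 155, 28], [488, 140, 26], [488, 126, 20], [489, 111, 18], [488, 95, 19], [491, 83, -2], [490, 67, 1]]
```

View pics/crop.png

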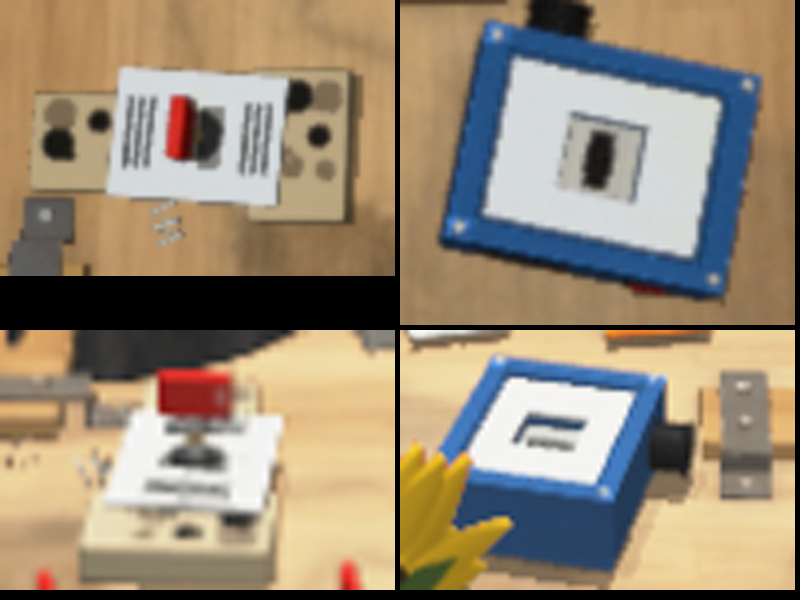

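The crops show the wing lying along the cover's short axis, so the stud is at turn 0. The slot in the box runs along the box's short axis, near (600,165) in the crop. I'll refine the cover and check it in both views.

```bash
python3 - <<'E'
from h import *
p=cv2.imread("pics/top0.png")[:,:,::-1];W=world("top",np.load("pics/top0.npy"));m=masks(p)
h=cv2.cvtColor(p,cv2.COLOR_RGB2HSV)
B=(196,192,252,238)
for s in(25,35,45):
    mm=box(((h[...,1]<s)&(h[...,2]>100)),*B);mm|=box(m["red"],*B)
    mm=cv2.morphologyEx(mm.astype(np.uint8),3,np.ones((9,9)))>0;mm=cv2.morphologyEx(mm.astype(np.uint8),2,np.ones((5,5)))
    print(s,*fit("top",mm,27))
r=box(m["red"],*B);top=r&(W[...,2]>74)
v,u=np.nonzero(top);print("wing top",ray("top",u.mean(),v.mean(),78).round(1),len(u))
s=cv2.imread("pics/side0.png")[:,:,::-1];ms=masks(s);r=box(ms["red"],295,160,335,182);v,u=np.nonzero(r)
print("side red",u.min(),u.max(),v.min(),v.max(),u.mean().round(1),v.mean().round(1))
for c in([474,183,66],[484,183,66],[484,181,66]):print(proj("side",c).round(1),proj("top",[c[0],c[1],78]).round(1))
print("side blue",*fit("side",box(ms["blue"],285,212,350,262),58))
w=box(ms["white"],290,215,336,250);w=cv2.morphologyEx(w.astype(np.uint8),3,np.ones((11,11)));print("side white52",*fit("side",w,52))
# slot in box
pl=box((h[...,2]<70),370,190,395,220);v,u=np.nonzero(pl);print("slot",len(u),ray("top",u.mean(),v.mean(),35).round(1),*fit("top",pl,37))
E
```

```text
25 1417 [480.1 181.5 109.9  98.2  87.2]
35 1453 [480.1 181.5 111.   98.9  86.2]
45 1493 [480.4 181.9 112.1  99.2  86.6]
wing top [486.8 180.   78. ] 61
side red 309 319 166 172 313.5 169.0
[310.6 169.1] [218.1 217.3]
[313.4 169.2] [218.3 213.2]
[313.4 169.4] [219.1 213.1]
side blue 932 [ 508.1 -251.3  203.8  132.4   78.2]
side white52 929 [ 503.8 -203.6  144.2  115.    77.3]
slot 52 [ 509.6 -219.4   35. ] 52 [ 509.3 -219.5   25.7   12.6   -1.8]
```

```bash
python3 - <<'E'
from h import *
c=[(120,68),(287,78),(278,204),(108,193)]
P=np.array([ray("top",175+u*100/395-.5,180+v*70/276-.5,27)[:2] for u,v in c]);print(P.round(1),P.mean(0).round(1),np.linalg.norm(np.diff(P,axis=0),axis=1))
c=[(512,55),(722,98),(695,258),(482,218)]
P=np.array([ray("top",340+(u-400)*85/395-.5,170+v*70/325-.5,52)[:2] for u,v in c]);print(P.round(1),P.mean(0).round(1),np.linalg.norm(np.diff(P,axis=0),axis=1))
p=cv2.imread("pics/top0.png");h=cv2.cvtColor(p,cv2.COLOR_BGR2HSV)
for u in(212,240):
  print([(v,*h[v,u].tolist()) for v in range(194,238,1)])
E
```

```text
[[532.9 233.5]
 [525.5 124.7]
 [443.7 128.6]
 [451.5 238. ]] [488.4 181.2] [109.00422371  81.88942426 109.63607873]
[[ 564.8 -171.6]
 [ 540.4 -283.7]
 [ 454.4 -265.9]
 [ 476.5 -153.6]] [ 509.  -218.7] [114.72290118  87.83493165 114.45157109]
[(194, 16, 115, 191), (195, 17, 116, 192), (196, 16, 104, 193), (197, 18, 35, 196), (198, 90, 4, 213), (199, 95, 7, 219), (200, 99, 8, 219), (201, 100, 7, 219), (202, 100, 7, 219), (203, 95, 7, 218), (204, 100, 7, 210), (205, 95, 8, 198), (206, 100, 8, 196), (207, 100, 8, 195), (208, 102, 8, 166), (209, 98, 6, 161), (210, 102, 8, 164), (211, 90, 6, 139), (212, 105, 4, 133), (213, 90, 2, 119), (214, 90, 6, 124), (215, 60, 2, 123), (216, 105, 5, 113), (217, 90, 4, 114), (218, 90, 4, 123), (219, 90, 4, 129), (220, 90, 6, 126), (221, 100, 6, 133), (222, 105, 9, 180), (223, 100, 7, 213), (224, 99, 8, 219), (225, 100, 7, 219), (226, 94, 8, 219), (227, 100, 7, 219), (228, 100, 7, 219), (229, 96, 6, 210), (230, 15, 45, 137), (231, 16, 110, 179), (232, 16, 112, 187), (233, 16, 101, 186), (234, 17, 105, 185), (235, 16, 114, 188), (236, 17, 115, 188), (237,
[... 188 characters left out ...]
6, 220), (203, 100, 7, 219), (204, 100, 7, 220), (205, 103, 8, 215), (206, 90, 7, 154), (207, 105, 4, 115), (208, 100, 7, 114), (209, 90, 2, 121), (210, 105, 4, 129), (211, 105, 8, 130), (212, 105, 4, 127), (213, 100, 6, 122), (214, 100, 5, 141), (215, 98, 6, 170), (216, 102, 8, 168), (217, 102, 8, 160), (218, 96, 8, 164), (219, 99, 9, 192), (220, 102, 6, 197), (221, 100, 8, 196), (222, 100, 8, 197), (223, 102, 6, 198), (224, 103, 8, 212), (225, 98, 9, 219), (226, 100, 7, 219), (227, 95, 7, 219), (228, 99, 8, 219), (229, 100, 7, 220), (230, 95, 7, 219), (231, 100, 4, 214), (232, 19, 53, 191), (233, 20, 76, 187), (234, 21, 79, 185), (235, 19, 80, 162), (236, 18, 93, 110), (237, 17, 105, 121)]
```

Emit:
{"api": "arm_command", "payload": {"deltas": [[45, [-29, -22.6, 0], [0, 0, 0]], [45, [-29, -22.6, 0], [0, 0, 0]], [45, [-29, -22.6, 0], [0, 0, 0]], [45, [-29, -22.6, 0], [0, 0, 0]], [45, [-29, -22.6, 0], [0, 0, 0]]]}}

```text
t: 0.52
ee_pos: [256.3, 464.9, 230.9]
orientation: [-3.141, -0.0, 2.917]
ft_force: [-0.1, -0.4, 0.3]
gripper_width: 0.527
finger_force: 0.0
```

Emit:
{"api": "arm_command", "payload": {"deltas": [[45, [-29, -22.6, 0], [0, 0, 0]], [45, [-29, -22.6, 0], [0, 0, 0]], [45, [-29, -22.6, 0], [0, 0, 0]], [45, [-29, -22.6, 0], [0, 0, 0]], [45, [-29, -22.6, 0], [0, 0, 0]]]}}

```text
t: 0.93
ee_pos: [372.5, 322.3, 231.1]
orientation: [-3.141, -0.001, 2.916]
ft_force: [1.4, 0.9, -0.1]
gripper_width: 0.526
finger_force: 0.0
```

Emit:
{"api": "arm_command", "payload": {"deltas": [[45, [-29, -22.6, 0], [0, 0, 0]], [45, [-29, -22.6, 0], [0, 0, 0]], [45, [-29, -22.6, 0], [0, 0, 0]], [45, [-29, -22.6, 0], [0, 0, 0]], [45, [-29, -22.6, 0], [0, 0, 0]]]}}

```text
t: 1.35
ee_pos: [488.5, 179.7, 231.0]
orientation: [-3.141, -0.001, 2.916]
ft_force: [0.5, 0.2, 0.5]
gripper_width: 0.529
finger_force: 0.0
```

Emit:
{"api": "arm_command", "payload": {"deltas": [[45, [0, 0, 25], [0, 0, -4.6]], [45, [0, 0, 25], [0, 0, -4.6]], [45, [0, 0, 25], [0, 0, 0]], [45, [0, 0, 25], [0, 0, 0]], [45, [0, 0, 0], [0, 0, 0]]]}}

```text
t: 1.77
ee_pos: [484.4, 180.5, 127.1]
orientation: [-3.139, -0.01, 3.076]
ft_force: [-0.4, -0.4, -0.7]
gripper_width: 0.524
finger_force: 0.0
```

```bash
python3 - <<'E'
from h import *
for n in("top","side"):
    p,d=optics.camera(n);cv2.imwrite(f"pics/{n}1.png",p[:,:,::-1]);np.save(f"pics/{n}1.npy",d)
s=ctrl.get_state();print(s["ee_pos"],s["orientation"],s["q"])
a=cv2.imread("pics/top1.png")[170:250,170:290];b=cv2.imread("pics/side1.png")[110:210,260:380]
cv2.imwrite("pics/c1.png",np.hstack([cv2.resize(a,(400,267),interpolation=2),cv2.resize(b,(320,267),interpolation=2)]))
E
```

```text
[487.30542702 181.2270343  130.7178174 ] [-3.14103571e+00 -2.60595832e-03  3.07630231e+00] [ 1.40900298e-01  5.38664207e-01  1.78711262e+00 -1.59232190e-05
  8.18480609e-01 -1.36459551e+00]
```

View pics/c1.png

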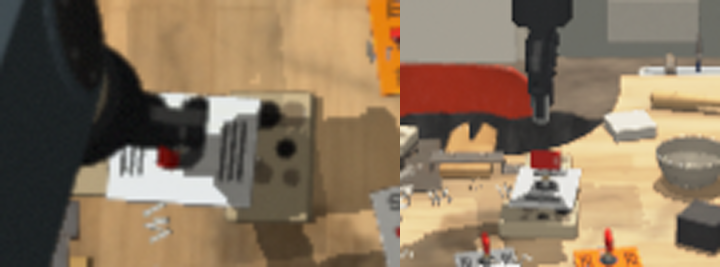

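The gripper is centred over the red wing: about (541,115) against the wing at (545,160) in the side crop. Descending to grasp.

Emit:
{"api": "arm_command", "payload": {"deltas": [[45, [-0.7, 0, 25], [0, 0, 0]], [45, [0, 0, 25], [0, 0, 0]], [45, [0, 0, 20], [0, 0, 0]], [45, [0, 0, 10], [0, 0, 0]], [45, [0, 0, 0], [0, 0, 0]]]}}

```text
t: 2.28
ee_pos: [488.5, 181.4, 50.8]
orientation: [-3.141, -0.001, 3.077]
ft_force: [0.1, 0.6, -0.3]
gripper_width: 0.52
finger_force: 0.0
```

Emit:
{"api": "arm_command", "payload": {"deltas": [[20, [0, 0, 0], [0, 0, 0]], [12, [0, 0, 0], [0, 0, 0]], [5, [0, 0, 0], [0, 0, 0]], [5, [0, 0, 0], [0, 0, 0]], [5, [0, 0, 0], [0, 0, 0]]], "squeeze": 40}}

```text
t: 2.7
ee_pos: [489.8, 181.6, 52.5]
orientation: [3.141, 0.003, 3.076]
ft_force: [0.4, 0.7, 3.2]
gripper_width: 0.117
finger_force: 44.6
```

```bash
python3 - <<'E'
from plant import ctrl
s=ctrl.get_state();print({k:s[k] for k in("ee_pos","orientation","ft_force","finger_force","gripper_width","torque")})
E
```

```text
{'ee_pos': array([489.84073983, 181.57519662,  52.53486605]), 'orientation': array([3.14077839, 0.00317138, 3.07621679]), 'ft_force': array([0.39710097, 0.67346242, 3.21739504]), 'finger_force': 44.55376625061035, 'gripper_width': 0.11670553143771174, 'torque': array([ 0.09609117, -0.12819574, -0.04443388])}
```

Emit:
{"api": "arm_command", "payload": {"deltas": [[5, [0, 0, -4], [0, 0, 0]], [5, [0, 0, -10], [0, 0, 0]], [5, [0, 0, -20], [0, 0, 0]], [5, [0, 0, -20], [0, 0, 0]], [5, [0, 0, -20], [0, 0, 0]]]}}

```text
t: 3.12
ee_pos: [487.6, 181.1, 126.1]
orientation: [-3.141, -0.002, 3.076]
ft_force: [-0.5, 0.0, -3.0]
gripper_width: 0.117
finger_force: 43.7
```

Emit:
{"api": "arm_command", "payload": {"deltas": [[5, [0, 0, -20], [0, 0, 0]], [5, [0, 0, -10], [0, 0, 0]], [5, [0, 0, 0], [0, 0, 0]], [5, [0, 0, 0], [0, 0, 0]], [5, [0, 0, 0], [0, 0, 0]]]}}

```text
t: 3.53
ee_pos: [487.6, 181.1, 154.4]
orientation: [-3.141, -0.002, 3.076]
ft_force: [-0.3, -0.2, -3.4]
gripper_width: 0.12
finger_force: 43.9
```

```bash
python3 - <<'E'
from h import *
p,d=optics.camera("side");cv2.imwrite("pics/side2.png",p[:,:,::-1])
q,d=optics.camera("top");cv2.imwrite("pics/top2.png",q[:,:,::-1])
s=ctrl.get_state();print({k:s[k] for k in("ee_pos","orientation","ft_force","finger_force","gripper_width","torque")})
cv2.imwrite("pics/c2.png",np.hstack([cv2.resize(q[150:250,170:290,::-1],(400,333),interpolation=2),cv2.resize(p[90:190,250:370,::-1],(400,333),interpolation=2)]))
E
```

```text
{'ee_pos': array([487.57229019, 181.09854597, 154.01209189]), 'orientation': array([-3.14091877e+00, -3.08072083e-03,  3.07634332e+00]), 'ft_force': array([ 0.04999193,  0.32118939, -2.94444146]), 'finger_force': 43.88566195964813, 'gripper_width': 0.11859809304374966, 'torque': array([-0.03901557, -0.00264621, -0.01810397])}
```

View pics/c2.png

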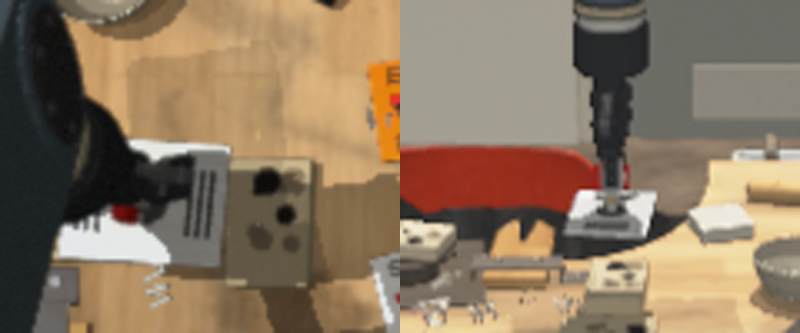

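Cover lifted level, hanging from the wing at (605,210) in the right crop. Carrying it to the box.

Emit:
{"api": "arm_command", "payload": {"deltas": [[5, [-1.5, -13, 0], [0, 0, 0]], [5, [-3, -25, 0], [0, 0, 0]], [5, [-3.5, -30, 0], [0, 0, 0]], [5, [-3.5, -30, 0], [0, 0, 0]], [5, [-3.5, -30, 0], [0, 0, 0]]]}}

```text
t: 4.05
ee_pos: [494.5, 51.6, 154.2]
orientation: [3.141, -0.002, 3.077]
ft_force: [0.2, -0.5, -3.2]
gripper_width: 0.123
finger_force: 43.8
```

Emit:
{"api": "arm_command", "payload": {"deltas": [[5, [-3.5, -30, 0], [0, 0, 0]], [5, [-3.5, -30, 0], [0, 0, 0]], [5, [-3.5, -30, 0], [0, 0, 0]], [5, [-3.5, -30, 0], [0, 0, 0]], [5, [-3.5, -30, 0], [0, 0, 0]]]}}

```text
t: 4.47
ee_pos: [502.2, -99.5, 154.2]
orientation: [3.141, -0.002, 3.076]
ft_force: [0.5, 0.6, -2.8]
gripper_width: 0.126
finger_force: 43.8
```

Emit:
{"api": "arm_command", "payload": {"deltas": [[5, [-3.5, -30, 0], [0, 0, 0]], [5, [-3.5, -30, 0], [0, 0, 0]], [5, [-3.5, -30, 0], [0, 0, 0]], [5, [-2, -20, 0], [0, 0, 0]], [5, [-1.5, -10, 0], [0, 0, 0]]]}}

```text
t: 4.88
ee_pos: [509.0, -221.9, 154.2]
orientation: [-3.141, -0.001, 3.074]
ft_force: [0.0, -0.5, -3.3]
gripper_width: 0.123
finger_force: 43.8
```

Emit:
{"api": "arm_command", "payload": {"deltas": [[5, [0, 0, 0], [0, 0, 4.1]], [5, [0, 0, 0], [0, 0, 4.1]], [5, [0, 0, 0], [0, 0, 0]], [5, [0, 0, 0], [0, 0, 0]], [5, [0, 0, 0], [0, 0, 0]]]}}

```text
t: 5.3
ee_pos: [508.8, -218.0, 154.8]
orientation: [3.141, -0.001, 2.935]
ft_force: [0.7, 0.5, -3.0]
gripper_width: 0.12
finger_force: 43.8
```

```bash
cat > look.py <<'E'
import sys
from h import *
n=sys.argv[1]
p,d=optics.camera("side");cv2.imwrite(f"pics/side{n}.png",p[:,:,::-1]);np.save(f"pics/side{n}.npy",d)
q,d=optics.camera("top");cv2.imwrite(f"pics/top{n}.png",q[:,:,::-1]);np.save(f"pics/top{n}.npy",d)
s=ctrl.get_state();print({k:np.round(s[k],3) for k in("t","q","ee_pos","orientation","ft_force","finger_force","gripper_width","torque")})
cv2.imwrite(f"pics/c{n}.png",np.hstack([cv2.resize(q[150:250,330:450,::-1],(400,333),interpolation=2),cv2.resize(p[170:270,260:380,::-1],(400,333),interpolation=2)]))
E
python3 look.py 3
```

```text
{'t': np.float64(5.4), 'q': array([-0.607,  0.536,  1.685,  0.   ,  0.921, -1.971]), 'ee_pos': array([ 509.018, -218.261,  155.128]), 'orientation': array([ 3.141e+00, -1.000e-03,  2.935e+00]), 'ft_force': array([ 0.717, -0.998, -2.374]), 'finger_force': np.float64(43.779), 'gripper_width': np.float64(0.123), 'torque': array([ 0.025,  0.054, -0.02 ])}
```

View pics/c3.png

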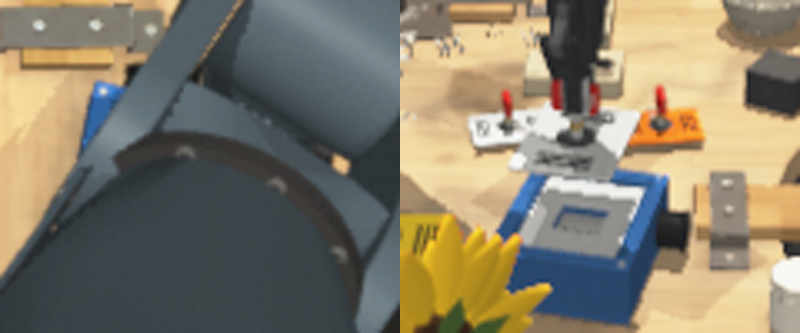

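Side crop: the cover at (578,140) hangs squarely behind and above the box recess at (585,215); the top view is hidden by the arm. Lowering to just above the rim.

Emit:
{"api": "arm_command", "payload": {"deltas": [[5, [0.6, -1, 10], [0, 0, 0]], [5, [0, 0, 20], [0, 0, 0]], [5, [0, 0, 20], [0, 0, 0]], [5, [0, 0, 10], [0, 0, 0]], [5, [0, 0, 3], [0, 0, 0]]]}}

```text
t: 5.82
ee_pos: [506.9, -218.7, 90.0]
orientation: [3.14, -0.004, 2.934]
ft_force: [-0.5, -0.8, -2.3]
gripper_width: 0.119
finger_force: 43.7
```

Emit:
{"api": "arm_command", "payload": {"deltas": [[5, [0, 0, 0], [0, 0, 0]], [5, [0, 0, 0], [0, 0, 0]], [5, [0, 0, 0], [0, 0, 0]]]}}

```text
t: 6.07
ee_pos: [509.1, -220.2, 93.2]
orientation: [-3.141, 0.002, 2.933]
ft_force: [-0.2, -0.2, -2.7]
gripper_width: 0.123
finger_force: 43.7
```

```bash
python3 look.py 4; python3 - <<'E'
import cv2
a=cv2.imread("pics/side4.png")[195:275,275:375];b=cv2.imread("pics/side0.png")[195:275,275:375]
import numpy as np
cv2.imwrite("pics/d4.png",np.hstack([cv2.resize(a,(400,320),interpolation=2),cv2.resize(b,(400,320),interpolation=2)]))
E
```

```text
{'t': np.float64(6.167), 'q': array([-0.61 ,  0.633,  1.727, -0.   ,  0.78 , -1.972]), 'ee_pos': array([ 508.964, -220.18 ,   93.287]), 'orientation': array([-3.141e+00,  2.000e-03,  2.933e+00]), 'ft_force': array([ 0.757,  0.35 , -2.821]), 'finger_force': np.float64(43.67), 'gripper_width': np.float64(0.119), 'torque': array([ 0.   , -0.018, -0.01 ])}
```

View pics/d4.png

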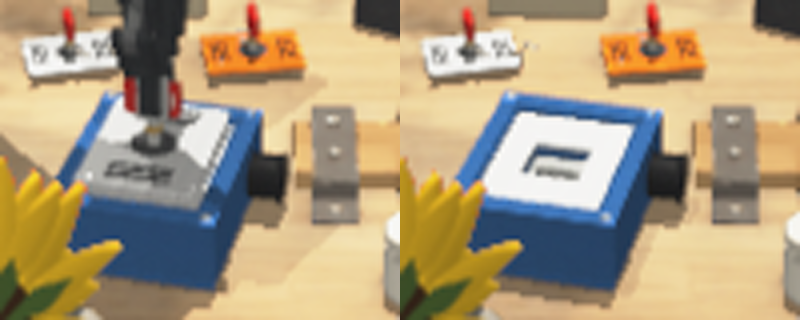

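```bash
python3 - <<'E'
from h import *
def cs(cx,cy,a,w,h,z):
    a=np.radians(a);e=np.array([np.cos(a),np.sin(a)]);f=np.array([-e[1],e[0]])
    return [((proj("side",[*(np.array([cx,cy])+i*w/2*e+j*h/2*f),z])-[275,195])*4).round().astype(int).tolist() for i,j in((-1,1),(1,1),(1,-1),(-1,-1))]
print("recess52",cs(509,-219,-11.9,88,114,52),"rim58",cs(509,-219,-11.9,96,122,58),"box",cs(509,-219,-11.9,120,150,58))
for z in(60,63,65,68):print(z,"cover under",cs(509,-219.5,-11.9,84,110,z))
d=np.load("pics/side4.npy");W=world("side",d)
p=cv2.imread("pics/side4.png")[:,:,::-1]
for u,v in((300,238),(310,244),(320,245),(305,225),(325,228),(330,222)):print(u,v,W[v,u].round(1),p[v,u])
p=proj("side",[509,-219,52]);print((p-[275,195])*4)
E
```

```text
recess52 [[120, 111], [237, 126], [199, 214], [73, 197]] rim58 [[116, 101], [243, 116], [203, 210], [66, 192]] box [[105, 89], [264, 109], [215, 224], [43, 201]]
60 cover under [[121, 104], [233, 118], [196, 202], [77, 186]]
63 cover under [[121, 100], [233, 114], [196, 198], [76, 182]]
65 cover under [[121, 98], [233, 112], [196, 196], [76, 180]]
68 cover under [[121, 95], [233, 108], [196, 192], [76, 176]]
300 238 [ 472.7 -262.3   70.1] [169 168 164]
310 244 [ 499.6 -263.8   52. ] [145 143 141]
320 245 [ 527.1 -268.5   52.3] [145 144 141]
305 225 [ 481.6 -195.9   70.4] [238 238 235]
325 228 [ 538.7 -207.3   68.4] [237 237 234]
330 222 [ 551.8 -172.2   66.8] [172 188 209]
[157.40396465 160.20433909]
```

```bash
python3 - <<'E'
from h import *
W=world("side",np.load("pics/side4.npy"));h=cv2.cvtColor(cv2.imread("pics/side4.png"),cv2.COLOR_BGR2HSV)
wh=(h[...,1]<50)&(h[...,2]>90)
m=box(wh&(W[...,2]>63)&(W[...,2]<76),285,210,345,255)
print("cover@70",*fit("side",m,70))
v,u=np.nonzero(m);print(u.min(),u.max(),v.min(),v.max(),np.median(W[m][:,2]))
W0=world("side",np.load("pics/side0.npy"));h0=cv2.cvtColor(cv2.imread("pics/side0.png"),cv2.COLOR_BGR2HSV)
m0=box((h0[...,1]<50)&(h0[...,2]>90)&(W0[...,2]>44),285,210,345,255)
print("recess@52",*fit("side",m0,52))
# per-row left/right edges in world x at mid rows
for v in(224,228,232,236):
    a=np.nonzero(m[v])[0];print("cov",v,[ray("side",x,v,70)[:2].round(1).tolist() for x in(a[0]-.5,a[-1]+.5)])
for v in(228,232,236,240):
    a=np.nonzero(m0[v])[0];print("rec",v,[ray("side",x,v,52)[:2].round(1).tolist() for x in(a[0]-.5,a[-1]+.5)])
E
```

```text
cover@70 537 [ 506.4 -225.8  113.6   84.6   78.1]
294 331 218 244 69.00281308922521
recess@52 567 [ 506.4 -214.4  110.6   88.1   77.7]
cov 224 [[471.1, -190.0], [556.5, -188.2]]
cov 228 [[467.2, -211.4], [554.2, -209.5]]
cov 232 [[460.6, -232.3], [549.2, -230.3]]
cov 236 [[456.8, -252.5], [544.3, -250.6]]
rec 228 [[467.1, -182.9], [559.1, -180.9]]
rec 232 [[463.1, -204.2], [553.9, -202.2]]
rec 236 [[459.2, -225.0], [548.9, -223.0]]
rec 240 [[449.9, -245.3], [546.7, -243.1]]
```

```bash
cat > al.py <<'E'
import sys
from h import *
def edges(n,lo,hi,z,rows,dy):
    W=world("side",np.load(f"pics/side{n}.npy"));h=cv2.cvtColor(cv2.imread(f"pics/side{n}.png"),cv2.COLOR_BGR2HSV)
    m=box((h[...,1]<50)&(h[...,2]>90)&(W[...,2]>lo)&(W[...,2]<hi),285,205,345,258)
    L=[];
    for v in rows:
        a=np.nonzero(m[v])[0]
        L.append([*ray("side",a[0]-.5,v,z)[:2],*ray("side",a[-1]+.5,v,z)[:2]])
    L=np.array(L);r=[]
    for k in(0,2):
        c=np.polyfit(L[:,k+1]+219,L[:,k],1);r.append(c);
    print(n,"slopeL/R deg",np.degrees(np.arctan([r[0][0],r[1][0]])).round(1),"x at y=-219",r[0][1].round(1),r[1][1].round(1),"mid",((r[0][1]+r[1][1])/2).round(1))
    er=cv2.erode(m.astype(np.uint8),np.ones((1,3)))>0
    P=W[er];a=np.radians(-11.9);yy=-np.sin(a)*P[:,0]+np.cos(a)*P[:,1]
    print("  y' range (depth)",np.percentile(yy,[1,3,50,97,99]).round(1),"ref y'",round(-np.sin(a)*509-np.cos(a)*219,1),"z",np.median(P[:,2]).round(1))
    return
edges("0",44,60,52,range(226,240),0)
edges(sys.argv[1],float(sys.argv[2]),float(sys.argv[3]),float(sys.argv[4]),range(*map(int,sys.argv[5:7])),0)
E
python3 al.py 4 63 76 70 221 238
```

```text
0 slopeL/R deg [10.6 11. ] x at y=-219 456.4 550.4 mid 503.4
  y' range (depth) [-160.8 -158.8 -105.3  -55.5  -50.9] ref y' -109.3 z 53.9
4 slopeL/R deg [11.5  3.9] x at y=-219 464.5 549.4 mid 507.0
  y' range (depth) [-168.1 -166.5 -129.5  -67.4  -61.8] ref y' -109.3 z 69.1
```

```bash
python3 - <<'E'
from h import *
for n,v in(("0",230),("0",236),("4",226),("4",230)):
    h=cv2.cvtColor(cv2.imread(f"pics/side{n}.png"),cv2.COLOR_BGR2HSV);W=world("side",np.load(f"pics/side{n}.npy"))
    for r in(range(294,306),range(322,338)):print(n,v,[(u,int(h[v,u,1]),int(h[v,u,2]),int(W[v,u,2].round())) for u in r])
print(ray("side",275+152.5/4-.5,195+142.5/4-.5,70).round(1),ray("side",275+158.5/4-.5,195+162.5/4-.5,52).round(1))
E
```

```text
0 230 [(294, 118, 186, 59), (295, 165, 188, 58), (296, 165, 188, 61), (297, 164, 183, 60), (298, 163, 163, 60), (299, 155, 143, 59), (300, 36, 175, 56), (301, 2, 242, 53), (302, 2, 245, 55), (303, 2, 245, 54), (304, 2, 245, 53), (305, 2, 245, 54)]
0 230 [(322, 1, 244, 52), (323, 2, 244, 54), (324, 1, 244, 52), (325, 2, 245, 55), (326, 2, 245, 55), (327, 1, 245, 53), (328, 2, 245, 53), (329, 2, 245, 54), (330, 2, 245, 54), (331, 1, 239, 55), (332, 133, 174, 60), (333, 165, 189, 61), (334, 165, 186, 61), (335, 165, 186, 60), (336, 164, 182, 61), (337, 165, 155, 59)]
0 236 [(294, 164, 188, 58), (295, 163, 152, 58), (296, 95, 151, 58), (297, 9, 210, 53), (298, 2, 245, 53), (299, 2, 245, 51), (300, 1, 244, 51), (301, 1, 244, 54), (302, 2, 244, 51), (303, 2, 244, 50), (304, 1, 243, 56), (305, 4, 231, 53)]
0 236 [(322, 2, 245, 53), (323, 2, 245, 57), (324, 1, 245, 52), (325, 2, 245, 53), (326, 2, 245, 54), (327, 2, 245, 53), (328, 1, 240, 53), (329, 59, 193, 58), (330, 163, 177, 62), (331, 165, 188, 62), (332, 165, 188, 59), (333, 166, 191, 61), (334, 165, 181, 61), (335, 150, 90, 55), (336
[... 511 characters left out ...]
4), (334, 159, 152, 60), (335, 161, 165, 58), (336, 162, 170, 58), (337, 163, 171, 59)]
4 230 [(294, 117, 196, 60), (295, 165, 198, 57), (296, 165, 198, 59), (297, 140, 195, 60), (298, 56, 183, 68), (299, 8, 184, 69), (300, 7, 181, 70), (301, 7, 190, 69), (302, 6, 215, 69), (303, 8, 212, 69), (304, 9, 200, 71), (305, 9, 201, 69)]
4 230 [(322, 3, 237, 67), (323, 3, 238, 70), (324, 3, 237, 72), (325, 4, 237, 69), (326, 3, 237, 67), (327, 3, 239, 69), (328, 3, 234, 69), (329, 7, 171, 65), (330, 8, 169, 55), (331, 4, 210, 56), (332, 133, 159, 58), (333, 162, 173, 61), (334, 163, 171, 61), (335, 163, 171, 58), (336, 162, 167, 61), (337, 161, 147, 60)]
[ 504.7 -221.6   70. ] [ 508.4 -219.4   52. ]
```

```bash
python3 - <<'E'
from h import *
a=np.radians(-11.9)
for n,v,l,r,z in(("rec",230,299.6,331.4,52),("rec",236,296.4,328.8,52),("cov",226,300.1,330.8,70),("cov",230,297.9,328.7,70)):
    x=[np.dot([np.cos(a),np.sin(a)],ray("side",u,v,z)[:2]) for u in(l,r)];print(n,np.round(x,1),np.mean(x).round(1),ray("side",l,v,z)[1])
print(np.dot([np.cos(a),np.sin(a)],[509,-219]))
E
```

```text
rec [495.3 583.8] 539.5 -193.58942581565452
rec [495.5 583.9] 539.7 -224.973537075693
cov [499.4 583.9] 541.6 -200.7813199841928
cov [499.4 583. ] 541.2 -221.89081908212393
543.219790018667
```

Measured across the box's short axis, the cover is about 1.5 mm too far in x'. Correcting that while lowering gently.

Emit:
{"api": "arm_command", "payload": {"deltas": [[5, [1.5, 0.8, 0], [0, 0, 0]], [5, [0, 0, 3], [0, 0, 0]], [5, [0, 0, 2], [0, 0, 0]], [5, [0, 0, 1], [0, 0, 0]], [5, [0, 0, 0], [0, 0, 0]]]}}

```text
t: 6.58
ee_pos: [507.8, -219.0, 86.6]
orientation: [-3.141, 0.002, 2.933]
ft_force: [0.9, -0.4, -1.0]
gripper_width: 0.117
finger_force: 44.2
```

Emit:
{"api": "arm_command", "payload": {"deltas": [[5, [0, 0, 1], [0, 0, 0]], [5, [0, 0, 1], [0, 0, 0]], [5, [0, 0, 0], [0, 0, 0]]]}}

```text
t: 6.83
ee_pos: [508.1, -219.2, 84.8]
orientation: [-3.141, 0.003, 2.933]
ft_force: [2.4, 0.8, 1.5]
gripper_width: 0.117
finger_force: 44.6
```

Emit:
{"api": "arm_command", "payload": {"deltas": [[5, [-0.7, 0, 0], [0, 0, 0]], [5, [-0.5, 0, 0], [0, 0, 0]], [5, [0, 0, 0.7], [0, 0, 0]], [5, [0, 0, 0], [0, 0, 0]], [5, [0, 0, 0], [0, 0, 0]]]}}

```text
t: 7.25
ee_pos: [508.5, -219.2, 83.8]
orientation: [-3.141, 0.001, 2.933]
ft_force: [2.5, -0.8, 3.0]
gripper_width: 0.118
finger_force: 44.6
```

```bash
python3 look.py 5; python3 - <<'E'
import cv2
a=cv2.imread("pics/side5.png")[195:265,280:350]
cv2.imwrite("pics/d5.png",cv2.resize(a,(560,560),interpolation=2))
E
```

```text
{'t': np.float64(7.35), 'q': array([-0.609,  0.648,  1.733,  0.   ,  0.759, -1.971]), 'ee_pos': array([ 508.588, -219.195,   83.621]), 'orientation': array([-3.141e+00,  1.000e-03,  2.933e+00]), 'ft_force': array([ 2.522, -0.128, -1.752]), 'finger_force': np.float64(43.923), 'gripper_width': np.float64(0.118), 'torque': array([-0.048, -0.509, -0.049])}
```

View pics/d5.png

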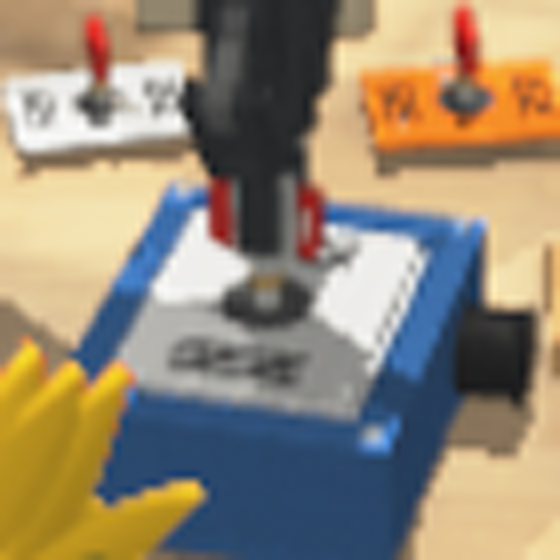

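Cover is at the rim with its left edge near (125,365) close to the -x rim and a gap on the right; the force is +x. Nudging +x and lowering.

Emit:
{"api": "arm_command", "payload": {"deltas": [[5, [-0.7, 0, 0], [0, 0, 0]], [5, [-0.6, 0, 0], [0, 0, 0]], [5, [0, 0, 0], [0, 0, 0]], [5, [0, 0, 0], [0, 0, 0]]]}}

```text
t: 7.68
ee_pos: [508.9, -218.9, 83.0]
orientation: [3.141, -0.002, 2.933]
ft_force: [0.3, -0.9, -3.2]
gripper_width: 0.119
finger_force: 43.9
```

Emit:
{"api": "arm_command", "payload": {"deltas": [[5, [0, 0, 0.7], [0, 0, 0]], [5, [0, 0, 0.5], [0, 0, 0]], [5, [0, 0, 0], [0, 0, 0]], [5, [0, 0, 0], [0, 0, 0]]]}}

```text
t: 8.02
ee_pos: [508.9, -218.9, 82.6]
orientation: [3.141, -0.001, 2.933]
ft_force: [-1.4, -0.2, 2.9]
gripper_width: 0.116
finger_force: 44.5
```

Emit:
{"api": "arm_command", "payload": {"deltas": [[5, [0, 0, 1], [0, 0, 0]], [5, [0, 0, 1], [0, 0, 0]], [5, [0, 0, 1], [0, 0, 0]], [5, [0, 0, 0], [0, 0, 0]], [5, [0, 0, 0], [0, 0, 0]]]}}

```text
t: 8.43
ee_pos: [509.0, -218.9, 79.3]
orientation: [3.141, -0.001, 2.933]
ft_force: [-2.3, 0.5, 4.5]
gripper_width: 0.118
finger_force: 44.7
```

```bash
python3 look.py 6; python3 - <<'E'
from h import *
W=world("side",np.load("pics/side6.npy"));h=cv2.cvtColor(cv2.imread("pics/side6.png"),cv2.COLOR_BGR2HSV)
m=box((h[...,1]<50)&(h[...,2]>90)&(W[...,2]>45)&(W[...,2]<70),293,219,333,248)
P=W[m];A=np.c_[P[:,:2]-[509,-219],np.ones(len(P))]
for _ in range(3):
    c=np.linalg.lstsq(A,P[:,2],rcond=None)[0];r=abs(P[:,2]-A@c);k=r<3*np.median(r);P,A=P[k],A[k]
print("plane slopes deg",np.degrees(c[:2]).round(2),"z",c[2].round(1),len(P))
W=world("side",np.load("pics/side0.npy"));h=cv2.cvtColor(cv2.imread("pics/side0.png"),cv2.COLOR_BGR2HSV)
for nm,m in(("recess0",box((h[...,1]<50)&(h[...,2]>150)&(W[...,2]>45)&(W[...,2]<70),293,219,333,248)),):
    P=W[m];A=np.c_[P[:,:2]-[509,-219],np.ones(len(P))];
    for _ in range(3):
        c=np.linalg.lstsq(A,P[:,2],rcond=None)[0];r=abs(P[:,2]-A@c);k=r<3*np.median(r);P,A=P[k],A[k]
    print(nm,np.degrees(c[:2]).round(2),c[2].round(1))
a=cv2.imread("pics/side6.png")[195:265,280:350]
cv2.imwrite("pics/d6.png",cv2.resize(a,(560,560),interpolation=2))
E
```

```text
{'t': np.float64(8.533), 'q': array([-0.608,  0.657,  1.733, -0.   ,  0.753, -1.97 ]), 'ee_pos': array([ 508.981, -218.917,   79.288]), 'orientation': array([ 3.141e+00, -1.000e-03,  2.933e+00]), 'ft_force': array([-3.243,  0.127,  3.489]), 'finger_force': np.float64(44.736), 'gripper_width': np.float64(0.12), 'torque': array([ 0.02 ,  0.432, -0.002])}
plane slopes deg [-0.28  0.06] z 58.9 495
recess0 [-0.19 -0.09] 54.0
```

View pics/d6.png

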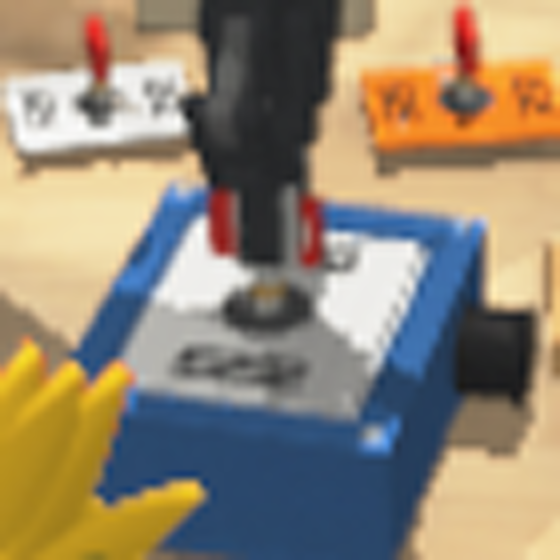

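Cover is now flat in the recess: its top is 4.9 mm above the measured floor, with no tilt. The wing, at (265,225), has already gone in a little. Feeling for the bottom.

Emit:
{"api": "arm_command", "payload": {"deltas": [[5, [0.6, 0, 1], [0, 0, 0]], [5, [0, 0, 1], [0, 0, 0]], [5, [0, 0, 1], [0, 0, 0]], [5, [0, 0, 1], [0, 0, 0]], [5, [0, 0, 0], [0, 0, 0]]]}}

```text
t: 8.95
ee_pos: [509.0, -218.9, 75.4]
orientation: [3.141, 0.0, 2.933]
ft_force: [-1.9, 1.1, 5.4]
gripper_width: 0.117
finger_force: 45.0
```

Emit:
{"api": "arm_command", "payload": {"deltas": [[5, [0.4, -0.2, 0.7], [0, 0, 0]], [5, [0, 0, 0.7], [0, 0, 0]], [5, [0, 0, 0.6], [0, 0, 0]], [5, [0, 0, 0], [0, 0, 0]]]}}

```text
t: 9.28
ee_pos: [508.9, -219.0, 73.6]
orientation: [3.141, 0.001, 2.933]
ft_force: [-0.8, 1.8, 6.0]
gripper_width: 0.116
finger_force: 45.1
```

Emit:
{"api": "arm_command", "payload": {"deltas": [[5, [0, -0.3, 0.7], [0, 0, 0]], [5, [0, 0, 0.7], [0, 0, 0]], [5, [0, 0, 0.6], [0, 0, 0]], [5, [0, 0, 0], [0, 0, 0]]]}}

```text
t: 9.62
ee_pos: [508.9, -219.0, 71.7]
orientation: [3.141, 0.001, 2.933]
ft_force: [-0.3, 2.4, 6.3]
gripper_width: 0.115
finger_force: 45.2
```

Emit:
{"api": "arm_command", "payload": {"deltas": [[5, [0, 0.6, 0.7], [0, 0, 0]], [5, [0, 0.2, 0.7], [0, 0, 0]], [5, [0, 0, 0.6], [0, 0, 0]], [5, [0, 0, 0], [0, 0, 0]]]}}

```text
t: 9.95
ee_pos: [508.9, -218.9, 69.9]
orientation: [-3.141, 0.001, 2.933]
ft_force: [-2.3, -0.1, 7.6]
gripper_width: 0.115
finger_force: 45.3
```

Emit:
{"api": "arm_command", "payload": {"deltas": [[5, [0.2, 0, 0.7], [0, 0, 0]], [5, [0, 0, 0.7], [0, 0, 0]], [5, [0, 0, 0.6], [0, 0, 0]], [5, [0, 0, 0], [0, 0, 0]]]}}

```text
t: 10.28
ee_pos: [509.0, -218.9, 68.7]
orientation: [-3.141, 0.002, 2.933]
ft_force: [-3.3, 0.1, 14.3]
gripper_width: 0.121
finger_force: 46.2
```

Firm contact at TCP z of about 69.3 (about 13.2 mm in), which is deeper than any lip top could be, so this is the bottom. Easing back 3 mm.

Emit:
{"api": "arm_command", "payload": {"deltas": [[5, [0.2, 0, -1.5], [0, 0, 0]], [5, [0.2, 0, -1.5], [0, 0, 0]], [5, [0, 0, -1], [0, 0, 0]], [5, [0, 0, 0], [0, 0, 0]], [5, [0, 0, 0], [0, 0, 0]]]}}

```text
t: 10.7
ee_pos: [508.9, -218.9, 72.1]
orientation: [-3.141, 0.002, 2.933]
ft_force: [-0.7, -0.0, 6.8]
gripper_width: 0.116
finger_force: 45.2
```

Emit:
{"api": "arm_command", "payload": {"deltas": [[5, [0, 0, 0], [0, 0, 5]], [5, [0, 0, 0], [0, 0, 5]], [5, [0, 0, 0], [0, 0, 5]], [5, [0, 0, 0], [0, 0, 5]], [5, [0, 0, 0], [0, 0, 0]]]}}

```text
t: 11.12
ee_pos: [508.7, -219.6, 72.0]
orientation: [-3.141, 0.003, 2.582]
ft_force: [-2.5, -1.5, 5.9]
gripper_width: 0.118
finger_force: 45.2
```

```bash
python3 - <<'E'
from plant import ctrl
s=ctrl.get_state();print({k:s[k].round(3) for k in("ee_pos","orientation","ft_force","torque")})
E
```

```text
{'ee_pos': array([ 508.653, -219.621,   72.008]), 'orientation': array([-3.141e+00,  3.000e-03,  2.582e+00]), 'ft_force': array([-2.452, -1.494,  5.931]), 'torque': array([-0.281,  0.495,  0.005])}
```

Emit:
{"api": "arm_command", "payload": {"deltas": [[5, [0, 0, 0], [0, 0, 5]], [5, [0, 0, 0], [0, 0, 5]], [5, [0, 0, 0], [0, 0, 5]], [5, [0, 0, 0], [0, 0, 5]], [5, [0, 0, 0], [0, 0, 0]]]}}

```text
t: 11.53
ee_pos: [508.3, -220.0, 72.0]
orientation: [-3.141, 0.003, 2.233]
ft_force: [-3.2, -2.5, 6.6]
gripper_width: 0.119
finger_force: 45.2
```

Emit:
{"api": "arm_command", "payload": {"deltas": [[5, [0, -0.4, 0], [0, 0, 5]], [5, [0, -0.3, 0], [0, 0, 5]], [5, [0, 0, 0], [0, 0, 5]], [5, [0, 0, 0], [0, 0, 5]], [5, [0, 0, 0], [0, 0, 0]]]}}

```text
t: 11.95
ee_pos: [507.6, -220.4, 71.9]
orientation: [-3.141, 0.003, 1.884]
ft_force: [-3.5, -3.8, 6.5]
gripper_width: 0.12
finger_force: 45.2
```

Emit:
{"api": "arm_command", "payload": {"deltas": [[5, [0, 0, 0], [0, 0, 5]], [5, [0, 0, 0], [0, 0, 5]], [5, [0, 0, 0], [0, 0, 5]], [5, [0, 0, 0], [0, 0, 5]], [5, [0, 0, 0], [0, 0, 0]]]}}

```text
t: 12.37
ee_pos: [507.4, -220.1, 71.9]
orientation: [3.141, 0.002, 1.535]
ft_force: [-3.6, -2.1, 6.8]
gripper_width: 0.116
finger_force: 45.2
```

```bash
python3 - <<'E'
from plant import ctrl
s=ctrl.get_state();print({k:s[k].round(3) for k in("ee_pos","orientation","ft_force","torque")})
E
```

```text
{'ee_pos': array([ 507.367, -220.102,   71.865]), 'orientation': array([3.141e+00, 2.000e-03, 1.535e+00]), 'ft_force': array([-3.644, -2.135,  6.849]), 'torque': array([-0.438,  0.77 , -0.089])}
```

Emit:
{"api": "arm_command", "payload": {"deltas": [[5, [-0.4, -0.6, 0], [0, 0, 3.3]], [5, [0, 0, 0], [0, 0, 0]], [5, [0, 0, 0], [0, 0, 0]]]}}

```text
t: 12.62
ee_pos: [507.2, -220.2, 71.9]
orientation: [3.14, 0.002, 1.48]
ft_force: [-2.1, -1.7, 5.7]
gripper_width: 0.119
finger_force: 45.2
```

Emit:
{"api": "arm_command", "payload": {"deltas": [[5, [0, 0, -1], [0, 0, 0]], [5, [0, 0, -1], [0, 0, 0]], [5, [0, 0, -1], [0, 0, 0]], [5, [0, 0, 0], [0, 0, 0]], [5, [0, 0, 0], [0, 0, 0]]]}}

```text
t: 13.03
ee_pos: [507.2, -220.2, 74.8]
orientation: [3.14, 0.001, 1.48]
ft_force: [-2.3, -1.1, 5.3]
gripper_width: 0.122
finger_force: 45.0
```

Emit:
{"api": "arm_command", "payload": {"deltas": [[5, [0, 0, -1], [0, 0, 0]], [5, [0, 0, -0.8], [0, 0, 0]], [5, [0, 0, 0], [0, 0, 0]], [5, [0, 0, 0], [0, 0, 0]]]}}

```text
t: 13.37
ee_pos: [507.1, -220.1, 76.4]
orientation: [3.141, 0.001, 1.48]
ft_force: [-3.1, -2.9, 4.7]
gripper_width: 0.122
finger_force: 44.9
```

Emit:
{"api": "arm_command", "payload": {"deltas": [[5, [0, 0, -0.5], [0, 0, 0]], [5, [0, 0, 0], [0, 0, 0]], [5, [0, 0, 0], [0, 0, 0]]]}}

```text
t: 13.62
ee_pos: [507.2, -220.0, 76.8]
orientation: [3.14, 0.001, 1.48]
ft_force: [-2.2, -3.4, 3.9]
gripper_width: 0.118
finger_force: 44.8
```

Emit:
{"api": "arm_command", "payload": {"deltas": [[5, [-0.4, -0.4, -0.7], [0, 0, 0]], [5, [0, 0, 0], [0, 0, 0]], [5, [0, 0, 0], [0, 0, 0]]]}}

```text
t: 13.87
ee_pos: [507.1, -220.0, 76.9]
orientation: [3.14, 0.0, 1.479]
ft_force: [1.8, -4.7, -4.5]
gripper_width: 0.119
finger_force: 43.6
```

The force drops sharply at 76.9, so the crossbar is caught in the notch. Relaxing and releasing.

Emit:
{"api": "arm_command", "payload": {"deltas": [[5, [-0.4, 0, 0.5], [0, 0, 0]], [5, [0, 0, 0], [0, 0, 0]], [16, [0, 0, 0], [0, 0, 0]], [30, [0, 0, 0], [0, 0, 0]], [45, [0, 0, 0], [0, 0, 0]]]}}

```text
t: 14.28
ee_pos: [505.3, -219.0, 76.7]
orientation: [-3.139, -0.002, 1.479]
ft_force: [-0.5, -0.0, -0.0]
gripper_width: 0.457
finger_force: 0.0
```

Emit:
{"api": "arm_command", "payload": {"deltas": [[45, [0, 0, 0], [0, 0, 0]], [45, [0, 0, -10], [0, 0, 0]], [45, [0, 0, -25], [0, 0, 0]], [45, [0, 0, -35], [0, 0, 0]], [45, [0, 0, -35], [0, 0, 0]]]}}

```text
t: 14.7
ee_pos: [505.4, -219.4, 182.9]
orientation: [-3.139, -0.002, 1.479]
ft_force: [0.1, -0.4, 0.2]
gripper_width: 0.525
finger_force: 0.0
```

Emit:
{"api": "arm_command", "payload": {"deltas": [[45, [-41, 0, 0], [0, 0, 0]], [45, [0, 40, -5], [0, 0, 0]], [45, [0, 40, 0], [0, 0, 0]], [45, [0, 40, 0], [0, 0, 0]], [45, [0, 0, 0], [0, 0, 0]]]}}

```text
t: 15.12
ee_pos: [629.1, -273.7, 188.3]
orientation: [3.132, 0.003, 1.48]
ft_force: [1.1, -0.3, 0.0]
gripper_width: 0.532
finger_force: 0.0
```

```bash
python3 look.py 7; python3 - <<'E'
from h import *
W=world("side",np.load("pics/side7.npy"));h=cv2.cvtColor(cv2.imread("pics/side7.png"),cv2.COLOR_BGR2HSV)
m=box((h[...,1]<50)&(h[...,2]>90)&(W[...,2]>45)&(W[...,2]<70),293,219,333,248)
P=W[m];A=np.c_[P[:,:2]-[509,-219],np.ones(len(P))]
for _ in range(3):
    c=np.linalg.lstsq(A,P[:,2],rcond=None)[0];r=abs(P[:,2]-A@c);k=r<3*np.median(r);P,A=P[k],A[k]
print("slopes",np.degrees(c[:2]).round(2),"z",c[2].round(1),len(P))
r=box(((h[...,0]<7)|(h[...,0]>172))&(h[...,1]>150)&(h[...,2]>70),295,200,335,245);print("wing top z",np.percentile(W[r][:,2],[5,50,90,97]).round(1),r.sum())
a=cv2.imread("pics/side7.png")[195:265,280:350]
cv2.imwrite("pics/d7.png",cv2.resize(a,(560,560),interpolation=2))
E
```

```text
{'t': np.float64(15.217), 'q': array([-0.575,  0.649,  1.327, -0.   ,  1.166, -0.485]), 'ee_pos': array([ 622.596, -271.526,  186.906]), 'orientation': array([-3.141, -0.   ,  1.481]), 'ft_force': array([-0.45 ,  0.381, -0.592]), 'finger_force': np.float64(0.0), 'gripper_width': np.float64(0.523), 'torque': array([-0.047,  0.019, -0.042])}
slopes [-0.24  0.26] z 59.0 583
wing top z [ 82.6  98.8 104.2 104.7] 55
```

View pics/d7.png

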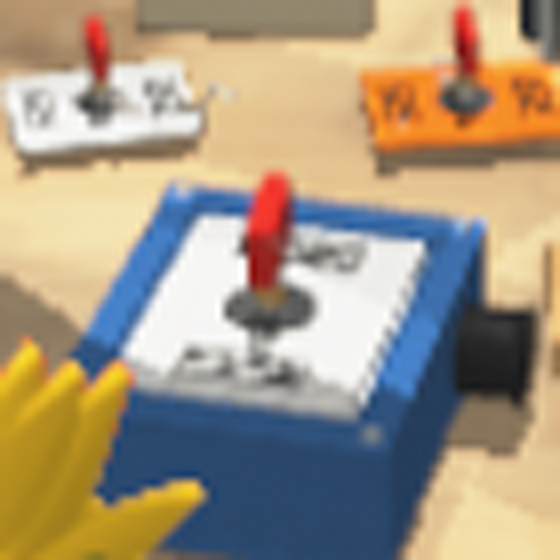

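Cover is flat (z 59.0, the same as when it was home). The wing is turned across the cover and held down about 5.7 mm, as it should be when locked; the robot is clear.

```bash
python3 -c "
from plant import ctrl
print(ctrl.finish_job())"
```

```text
the job is handed in; nothing more can be done
None
```

The cover is flat and fully home in the filter box recess, its stud is pushed in, turned clockwise and locked, and the robot let go and backed clear before I handed the job in at about 15 s.

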